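# Press the brass core into a glass bead on the bench screw press

### The arm

A 7-joint arm with a two-finger parallel gripper is mounted at the origin on a cart in front of the work surface, level with it; the furniture and walls round the work are solid. World frame = base frame: x ahead of the robot, y to its left, z up, the work surface at z = 0. Lengths are in m, angles in degrees, forces in N, time in s.
With the tool pointing down it reaches from about 0.4 to 0.9 m from the base axis. Payload 5.6 kg.
Tool frame: the origin (TCP) lies between the finger pads; the fingertips stand 11 mm ahead of it and the grasp point (between the pads) lies 8 mm behind it; z points along the fingers, x is the direction in which the jaws open and shut, and the axes are right-handed (so a half turn about z gives the same grasp; the last joint's range is limited). The gripper opens to 92 mm and grips with 3 to 60 N. Pads are 20 mm wide; open, the fingers measure 128 mm over their backs; the gripper's body (75 mm by 189 mm) begins 69 mm behind the grasp point.
Start: joints at [-79.297, 26.786, -0.665, 91.828, 0.344, 61.387, -3.226], TCP at [0.148, 0.633, 0.226] pointing down, gripper open.
Joint ranges: [-144.91, 144.91], [-17.63, 115.5], [-89.93, 88.59], [15.96, 139.68], [-74.01, 254.01], [8.47, 105.57], [-167.45, 167.45]. Speed limits (degrees/s): [147.25, 147.25, 180, 180, 180, 180, 180].

### API

Orientations are given as a 3x3 rotation matrix whose columns are the frame's x, y, z axes.
In Python, from cell import status, optics, ticket gives the robot as it stands. The module is installed in compiled form; this text tells all that it offers.
- The arm moves only by the tool jog_arm, never from a script. Its argument "moves" is a list of rows, each a list of 2 entries, a list of its own where there are three numbers: the shift along the world's x, y, z in cm, then the turn about the world's z in rad. A call has 1 to 12 rows; each row shifts and turns the pose as measured when the row begins; what a row does not reach is not made up. A row lasts 1/8 s, in which the tool goes at most 62.5 mm and 10.7 degrees, less where a joint would pass 70% of its speed; a pose out of reach is approached as far as the arm can. A call with a gripper value outside its range is refused whole. "hand" is the gripper command: -1 is shut, 1 is fully open, values between are in proportion, set as the call begins (left out, the last holds). The fingers move at their own pace and stop on an object; "grip_force" is the grip in N (left out, the last holds). Time passes only in rows, so rows that do not move let the fingers close. It gives the time, the measured TCP pose, the force and the opening at its end, in the units of the state.
- status.state(): the state, without advancing time (a new reading comes with each control period).
- optics.snapshot(name): name is "side" or "top"; returns the picture (384x512x3 uint8, red, green, blue); there is no depth.
- optics.calibration(name): a dict with "intrinsics" (3x3 intrinsics, pixels), "rvec" (rotation vector, rad) and "tvec" (3), from world to camera coordinates, as OpenCV has them. Camera axes: x right, y down, z forward; pixel columns grow to the right and rows downward; lengths in m; the calibration is good to about 2 mm. A picture is of the moment at which its call begins. calibration takes no time and is no camera call.
- ticket.close_job(): hands the job in, once; it reports no verdict.
The state is a dict: "clock": time; "joint_positions": joint angles; "qd": joint speeds; "tau": joint torques, N m; "position": TCP position; "tcp_rot": TCP orientation; "ft_force": force on the tool from outside, world axes, zero at the start; "ft_torque": the same for the moment, N m; "gripper_width": finger opening in m.
Only numpy, scipy, OpenCV 4.12 (cv2) and the standard library are available. Lean on these libraries where they do the work, as an engineer would, in place of code of your own. Each camera call takes 0.05 s, during which the arm holds its last target.

### The job

Seat the brass core in the blue glass bead with the little screw press, only pushing with a finger and picking nothing up: push the die slide by its red knob all the way in to its stop, so that the bead stands under the ram. Then push an arm of the bar on top round clockwise until the screw meets its depth stop and the core's rim is down on the bead, and push the bar back the other way until the ram is fully up again. The glue on the core is wet, so do not touch bead or core yourself, and leave the things round the press where they are.

Things in the scene. Friction and masses are not known exactly. Their poses are not given: they have to be found in the camera images.
- press: Small dark grey-green bench screw press, fixed. Origin on the bench top straight below the vertical axis of ram and screw; x points to the column behind the ram, y out along the slide bed (robot's left at yaw 0; yaw 0 to 0.27 rad), z up. Head: 62 mm wide, x = -31 to 113 mm, z = 102 to 170 mm, bronze nut to 178 mm. A lamp's arm rises behind, 0.1 m clear.
- bed_stop (a point): Face of the end stop of the slide bed, 14 mm above the bench, at y = -30 mm in the press's frame. Bed floor at z = 14 mm, from there to y = 215 mm, between two steel guide strips 12 mm wide, centred at x = -27.5 and 27.5 mm, tops at z = 26 mm.
- screw (a joint): Turn of screw and bar, rad: 0 at the top stop (ram up), growing CLOCKWISE seen from above to 3.65 at the depth stop (collar meets bronze nut). Starts 0 to 1. Ram and bar sink 5.73 mm per rad. Stays where it is left; 0.1 N m turns it, up to 0.2 N m while the core goes in. The punch meets the core at about 2.0 rad and has it seated at 3.6 rad.
- bar_end_1 (a point): Centre of the black ball (25 mm across) on one end of the bar: a straight level steel rod, 11 mm thick, through a 38 mm hub on the screw's axis. Ball centres 90 mm from the axis, free rod from 19 to 73 mm on both sides. Rod's middle is 229 mm above the bench at screw = 0, 208 mm at the depth stop; hub and cap nut reach 23 mm above that.
- bar_end_2 (a point): Centre of the black ball on the bar's other end, like bar_end_1.
- die_slide: Aluminium slide plate (40 x 196 x 8 mm, 0.25 to 0.5 kg), loose on the bed between the guide strips. Origin on its underside below the bead; y towards the knob; plate from y = -30 to 166 mm. Home, against the end stop, when its origin is at y = 0 in the press's frame; starts 50 to 90 mm out on +y.
- knob (a point): Middle of the red push knob standing on the slide plate: 22 mm across, z = 36 to 68 mm above the bench (this point at 54 mm), 155 mm from the bead along the slide's y. Pushing it along the press's -y with 2 to 5 N moves the slide in.
- core (a joint): How far the brass core has gone into the bead, m: 0 at the start, rim 9 mm proud of the bead; 0.009 with its rim (16 mm across, 2 mm thick) down on the bead. Tight: about 12 N moves it. Not to be touched by the robot.
- bead: Blue glass bead with dots, 33 mm across, in the brass cup of the slide. Origin as the die slide's; bead from 18 to 36 mm above it (its top 50 mm above the bench). Carries the core.
- bead_dish: White dish of beads, 85 mm across, 17 mm high, loose; leave alone. Origin under its centre.
- glue_bottle: White squeeze bottle with red tip, 46 mm across, 140 mm high, loose; leave alone. Origin under its centre.
- cork: Small cork block, 30 x 60 x 24 mm, loose; leave alone. Origin under its centre.

How it is judged (in metres and radians):
On the way, in this order (a step that is already met when the one before it is completed fails the run):
1. the die slide is pushed home to its stop, the core not yet pressed (y of die_slide in the frame of press below 0.004 m and value of joint core below 0.002 m), for 0.2 s.
2. with the slide home, the bar is turned until the punch has seated the core (at least 7.2 of 9 mm) (y of die_slide in the frame of press below 0.004 m and value of joint core above 0.0072 m and value of joint screw above 3.2 rad), for 0.1 s.
At the end, for the whole second after the job is handed in: The slide is home (within 4 mm of its stop), the core is at least 7.2 mm of its 9 mm down, the screw is back within 0.4 rad of its top stop and at rest (y of die_slide in the frame of press below 0.004 m and value of joint core above 0.0072 m and value of joint screw below 0.4 rad and velocity of joint screw between -0.05 and 0.05 rad/s); the robot touches nothing.
It fails at once if the robot touches the bead or the core (contact force between any of the fingers, the arm and bead above 0.5 N).
It fails at once if the die slide is lifted off its bed (height (world z) of die_slide above 0.022 m).
It fails at once if the ram is screwed down on the core with the slide not at its stop (value of joint screw above 1.8 rad and y of die_slide in the frame of press above 0.008 m).
It fails at once if a thing beside the press is moved more than 20 mm or lifted (distance of any of bead_dish, glue_bottle, cork from where it was at the start of the episode above 0.02 m).
It also fails if it takes over 62 s, if anything falls off the work surface, if the arm or the gripper's body presses on something with over 40 N, if the wrist force passes 120 N, or if a joint passes its speed limit or range.

## Working session

There is one attempt and no reset: what is moved stays moved. The work goes in short steps, Python scripts to look and compute and a tool call to move; the robot and the scene stay as the last step left them, time stands still between calls to the robot, and variables do not carry over. Pictures are saved under pics/ and viewed, and the job is handed in when it is done.

Besides the shell and the picture viewer there is one more tool, called after "Call:" by a JSON object that holds its "fn" and its "kwargs". jog_arm: Moves the arm, as the interface text tells. Its arguments: {"type":"object","properties":{"moves":{"type":"array","items":{"type":"array"}},"hand":{"type":"number"},"grip_force":{"type":"number"}},"required":["moves"]}

```bash
mkdir -p pics; cat > h.py <<'E'
import numpy as np, cv2
from cell import status, optics, ticket
def cal(n):
    c=optics.calibration(n); K=np.array(c["intrinsics"],float); r=np.array(c["rvec"],float).reshape(3); t=np.array(c["tvec"],float).reshape(3)
    return K,cv2.Rodrigues(r)[0],t
def plane(n,u,v,z):
    K,R,t=cal(n); d=R.T@np.linalg.inv(K)@np.array([u,v,1.]); o=-R.T@t
    return o+d*(z-o[2])/d[2]
def proj(n,p):
    K,R,t=cal(n); q=K@(R@np.array(p,float)+t); return q[:2]/q[2]
def snap(n,f):
    im=np.array(optics.snapshot(n)); cv2.imwrite(f"pics/{f}.png",cv2.cvtColor(im,cv2.COLOR_RGB2BGR)); return im
def blobs(m,amin=20):
    n,l,s,c=cv2.connectedComponentsWithStats(m.astype(np.uint8))
    return [(s[i,4],c[i].round(1).tolist(),s[i,:4].tolist()) for i in range(1,n) if s[i,4]>=amin]
E
python3 - <<'E'
from h import *
s=status.state(); print(s["clock"],s["position"],s["tcp_rot"],s["gripper_width"],s["ft_force"])
for n in("side","top"):
    im=snap(n,n+"0"); K,R,t=cal(n); print(n,-R.T@t,R[2])
    h=cv2.cvtColor(im,cv2.COLOR_RGB2HSV)
    print("red",blobs(((h[...,0]<8)|(h[...,0]>172))&(h[...,1]>150)&(h[...,2]>70)))
    print("blk",blobs(im.max(2)<40))
E
```

```text
0.0 [0.14801489 0.63235321 0.22466208] [[ 2.27856716e-01  9.73694641e-01 -2.51592163e-04]
 [ 9.73693164e-01 -2.27856810e-01 -1.70175036e-03]
 [-1.71431219e-03  1.42781679e-04 -9.99998520e-01]] 0.09194522226477746 [ 1.23129617 -0.37487887  0.11031691]
side [0.31334295 0.78664703 0.51263593] [ 0.28773091 -0.89521297 -0.34030084]
red [(np.int32(133), [251.8, 275.3], [247, 268, 10, 16]), (np.int32(281), [168.7, 345.6], [141, 318, 58, 55]), (np.int32(33), [118.7, 378.3], [113, 373, 12, 11]), (np.int32(25), [196.6, 380.9], [193, 378, 7, 6]), (np.int32(31), [205.7, 380.9], [203, 378, 8, 6])]
blk [(np.int32(518), [8.3, 28.7], [0, 0, 26, 61]), (np.int32(2346), [35.9, 98.6], [0, 0, 65, 159]), (np.int32(2194), [110.8, 93.4], [50, 0, 128, 192]), (np.int32(1538), [110.3, 71.4], [68, 0, 96, 172]), (np.int32(220), [14.3, 79.4], [8, 61, 12, 43]), (np.int32(50), [236.7, 160.1], [233, 156, 9, 9]), (np.int32(63), [259.0, 168.9], [253, 164, 15, 10]), (np.int32(86), [285.1, 174.6], [279, 170, 13, 10]), (np.int32(28), [271.4, 200.9], [270, 190, 3, 23]), (np.int32(39), [235.7, 225.1], [235, 213, 3, 24]), (
[... 710 characters left out ...]
nt32(113), [126.4, 187.3], [100, 183, 53, 10]), (np.int32(21), [31.7, 191.3], [23, 190, 18, 4]), (np.int32(23), [14.0, 193.0], [3, 193, 23, 1]), (np.int32(25), [20.6, 213.1], [14, 209, 14, 8]), (np.int32(44), [186.6, 214.0], [183, 211, 8, 7]), (np.int32(79), [87.3, 217.0], [75, 214, 27, 10]), (np.int32(79), [92.1, 228.4], [79, 219, 25, 16]), (np.int32(113), [14.5, 257.4], [3, 243, 24, 30])]
blk [(np.int32(2692), [166.5, 88.1], [0, 61, 301, 46]), (np.int32(1409), [105.1, 99.3], [0, 93, 243, 15]), (np.int32(35), [248.9, 93.5], [245, 92, 9, 5]), (np.int32(68), [79.6, 120.9], [70, 114, 18, 16]), (np.int32(1998), [38.0, 334.2], [0, 292, 93, 92]), (np.int32(68), [218.9, 318.0], [187, 318, 66, 2])]
```

View pics/side0.png

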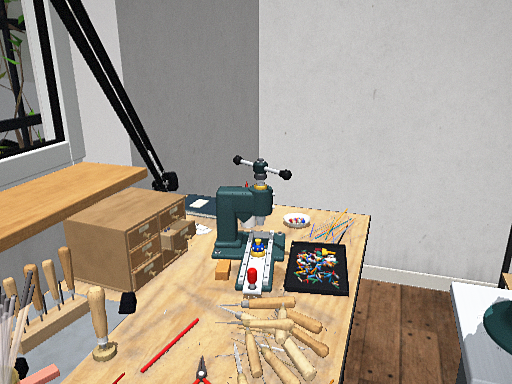

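View pics/top0.png

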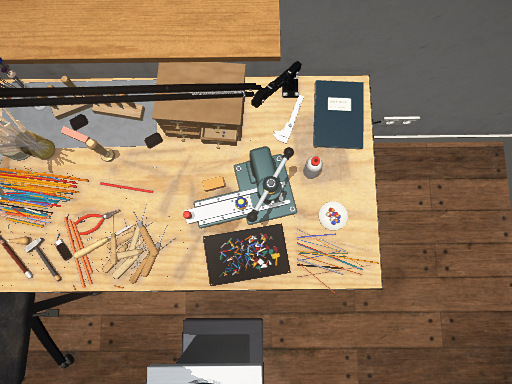

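The side view shows the press at about (250,225), the red knob at (252,275), and the bar balls at (237,160) and (285,174). The top view shows the balls at (289,153) and (251,217), the knob at (187,214), the cork at (213,183), the bottle at (315,165) and the dish at (333,215). Next I'll measure more precisely.

```bash
python3 - <<'E'
import cv2
a=cv2.imread("pics/top0.png")[130:250,170:350]; cv2.imwrite("pics/top0z.png",cv2.resize(a,None,fx=4.4,fy=4.4,interpolation=cv2.INTER_CUBIC))
a=cv2.imread("pics/side0.png")[145:305,200:350]; cv2.imwrite("pics/side0z.png",cv2.resize(a,None,fx=3.7,fy=3.7,interpolation=cv2.INTER_CUBIC))
E
python3 - <<'E'
from h import *
top=cv2.cvtColor(cv2.imread("pics/top0.png"),4); sd=cv2.cvtColor(cv2.imread("pics/side0.png"),4)
print(blobs(top[130:250,170:350].max(2)<60,15))
print(plane("top",186.6,214,.06), plane("side",251.8,275.3,.054))
for z in(.229,.223): print(z,plane("top",289,153,z),plane("top",251.3,217.5,z),plane("side",236.7,160.1,z),plane("side",285.1,174.6,z))
print("bead",plane("top",241.5,202,.05),"cork",plane("top",213,183,.024),"bottle",plane("top",315,160.5,.14),"dish",plane("top",333,215,.017))
print("tcp px",proj("top",[.148,.633,.226]))
E
```

```text
[(np.int32(68), [118.0, 22.4], [112, 18, 12, 11]), (np.int32(21), [82.0, 36.7], [80, 30, 5, 15]), (np.int32(21), [97.3, 71.0], [94, 70, 8, 3]), (np.int32(24), [82.0, 88.5], [77, 85, 10, 7]), (np.int32(98), [96.6, 101.3], [65, 94, 51, 26]), (np.int32(28), [89.4, 108.0], [87, 102, 6, 12]), (np.int32(41), [75.5, 112.0], [73, 104, 7, 15]), (np.int32(25), [66.3, 113.2], [62, 109, 9, 9]), (np.int32(21), [95.7, 112.9], [92, 109, 9, 9])]
[0.56668466 0.04535388 0.06      ] [0.56232281 0.05186971 0.054     ]
0.229 [ 0.69343771 -0.22832448  0.229     ] [ 0.5385772  -0.13591583  0.229     ] [ 0.68750245 -0.20114553  0.229     ] [ 0.53666359 -0.11507819  0.229     ]
0.223 [ 0.69505763 -0.22892534  0.223     ] [ 0.53915848 -0.13589692  0.223     ] [ 0.69541738 -0.22204117  0.223     ] [ 0.54138768 -0.13415318  0.223     ]
bead [ 0.60026494 -0.10802831  0.05      ] cork [ 0.66087066 -0.02422939  0.024     ] bottle [ 0.696307   -0.30532643  0.14      ] dish [ 0.56387065 -0.37250698  0.017     ]
tcp px [-96.70319382 398.53138318]
```

View pics/top0z.png

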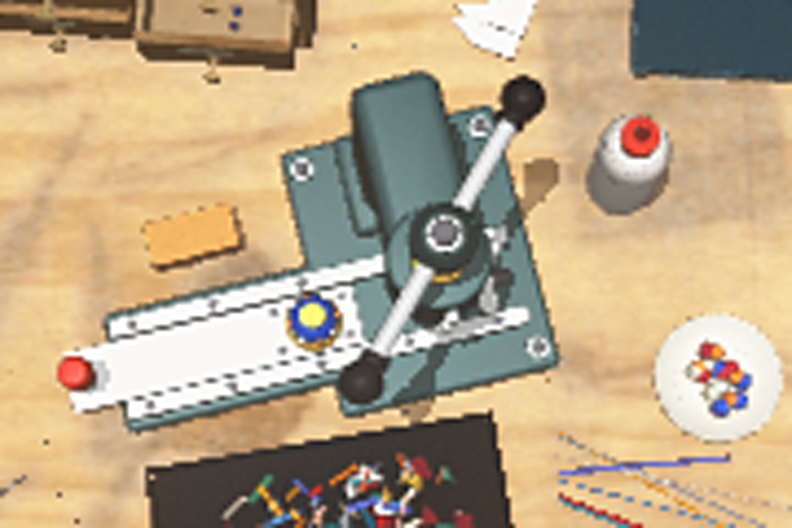

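View pics/side0z.png

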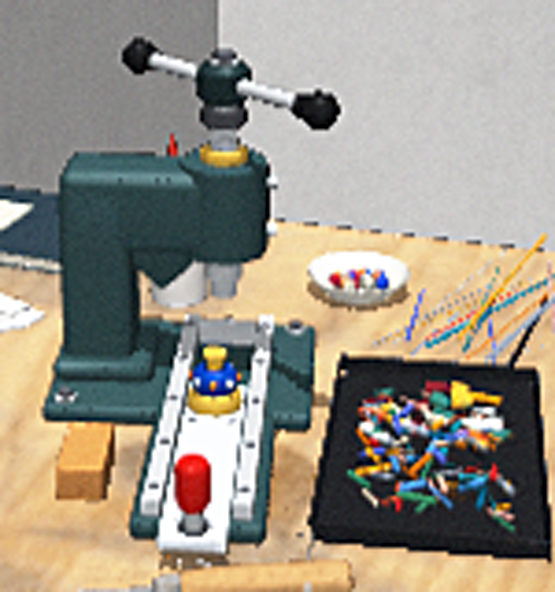

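Call:
{"fn": "jog_arm", "kwargs": {"moves": [[[3.4,-4.5,0],-0.093],[[3.4,-4.5,0],-0.093],[[3.4,-4.5,0],-0.093],[[3.4,-4.5,0],-0.093],[[3.4,-4.5,0],-0.093],[[3.4,-4.5,0],-0.093],[[3.4,-4.5,0],-0.093],[[3.4,-4.5,0],-0.093],[[3.4,-4.5,0],-0.093],[[3.4,-4.5,0],-0.093],[[3.4,-4.5,0],-0.093],[[3.4,-4.5,0],-0.093]], "hand": -1, "grip_force": 10}}

```text
clock: 1.6
position: [0.5604, 0.0763, 0.2215]
tcp_rot: [[0.98, 0.197, -0.005], [0.197, -0.98, 0.002], [-0.004, -0.003, -1.0]]
ft_force: [0.0, 1.7, -0.8]
gripper_width: 0.0006
```

```bash
python3 - <<'E'
from h import *
print(plane("top",186.6,214,.068),plane("side",251.8,275.3,.052))
s=status.state(); print(s["position"],np.degrees(np.arctan2(s["tcp_rot"][1][0],s["tcp_rot"][0][0])),s["joint_positions"],s["ft_force"])
E
```

```text
[0.56582135 0.04396923 0.068     ] [0.56340855 0.04866552 0.052     ]
[0.56038445 0.07627962 0.22148973] 11.381492324474491 [-33.46647354  19.95722448  28.00957198 105.46738775 -11.11905061
  57.520088    10.54705283] [ 0.04881572  1.70236962 -0.75983851]
```

Call:
{"fn": "jog_arm", "kwargs": {"moves": [[[-0.5,1.4,0],0.02],[[0,0,-5.5],0],[[0,0,-5.5],0],[[0,0,-4.5],0],[[0,0,-1.3],0],[[0,0,0],0]]}}

```text
clock: 2.35
position: [0.5555, 0.0907, 0.0496]
tcp_rot: [[0.976, 0.216, -0.003], [0.216, -0.976, 0.003], [-0.003, -0.004, -1.0]]
ft_force: [0.6, 0.3, -0.1]
gripper_width: 0.0004
```

```bash
python3 - <<'E'
from h import *
a=snap("top","t1"); b=snap("side","s1")
cv2.imwrite("pics/m1.png",cv2.cvtColor(np.hstack([cv2.resize(a[150:250,160:300],None,fx=2.8,fy=2.8),cv2.resize(b[200:300,190:330],None,fx=2.8,fy=2.8)]),4))
s=status.state(); print(s["position"],s["ft_force"])
E
```

```text
[0.55661607 0.09077754 0.05101176] [ 0.87643516  0.17991877 -0.35382079]
```

View pics/m1.png

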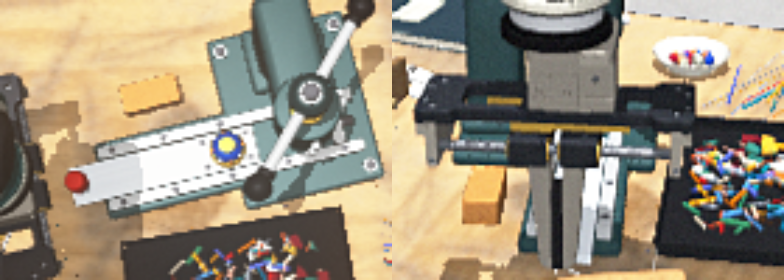

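Call:
{"fn": "jog_arm", "kwargs": {"moves": [[[0.35,-1.6,0],0],[[0.35,-1.6,0],0],[[0.35,-1.6,0],0],[[0.35,-1.6,0],0],[[0.3,-1.3,0],0],[[0.2,-0.8,0],0]]}}

```text
clock: 3.2
position: [0.5786, 0.0008, 0.0549]
tcp_rot: [[0.977, 0.215, 0.005], [0.215, -0.977, 0.007], [0.006, -0.006, -1.0]]
ft_force: [0.2, 2.9, 0.6]
gripper_width: 0.0002
```

Call:
{"fn": "jog_arm", "kwargs": {"moves": [[[0.05,-0.4,-0.2],0],[[0.05,-0.4,0],0],[[0.05,-0.3,0],0]]}}

```text
clock: 3.58
position: [0.5804, -0.0095, 0.0529]
tcp_rot: [[0.976, 0.216, 0.005], [0.216, -0.976, 0.009], [0.006, -0.008, -1.0]]
ft_force: [-1.5, 3.1, 1.3]
gripper_width: 0.0005
```

Call:
{"fn": "jog_arm", "kwargs": {"moves": [[[0.05,-0.3,0],0],[[0.05,-0.3,0],0]]}}

```text
clock: 3.82
position: [0.5809, -0.012, 0.053]
tcp_rot: [[0.976, 0.218, 0.003], [0.218, -0.976, 0.013], [0.006, -0.012, -1.0]]
ft_force: [-2.0, 11.8, 4.3]
gripper_width: 0.0004
```

Call:
{"fn": "jog_arm", "kwargs": {"moves": [[[0.05,-0.3,0],0],[[0,-0.2,0],0],[[0,-0.2,0],0]]}}

```text
clock: 4.2
position: [0.5808, -0.0118, 0.0531]
tcp_rot: [[0.975, 0.224, 0.0], [0.224, -0.974, 0.021], [0.005, -0.02, -1.0]]
ft_force: [-0.4, 6.1, 0.7]
gripper_width: 0.0005
```

```bash
python3 - <<'E'
from h import *
a=snap("top","t2"); b=snap("side","s2")
cv2.imwrite("pics/m2.png",cv2.cvtColor(np.hstack([cv2.resize(a[150:250,180:310],None,fx=3,fy=3),cv2.resize(b[140:300,190:330],None,fx=1.875,fy=1.875)]),4))
h=cv2.cvtColor(a,cv2.COLOR_RGB2HSV)
print(blobs(((h[...,0]<8)|(h[...,0]>172))&(h[...,1]>150)&(h[...,2]>70))[:8])
s=status.state(); print(s["position"],s["ft_force"])
E
```

```text
[(np.int32(56), [314.8, 160.4], [311, 156, 9, 9]), (np.int32(133), [40.7, 178.4], [0, 174, 77, 10]), (np.int32(113), [126.4, 187.3], [100, 183, 53, 10]), (np.int32(21), [31.7, 191.3], [23, 190, 18, 4]), (np.int32(23), [14.0, 193.0], [3, 193, 23, 1]), (np.int32(23), [20.6, 213.1], [14, 209, 14, 8]), (np.int32(77), [87.5, 217.0], [75, 214, 27, 10]), (np.int32(78), [92.2, 228.4], [79, 219, 25, 16])]
[ 0.58079756 -0.01183438  0.05310193] [-0.28028019  5.9407305   2.14196525]
```

View pics/m2.png

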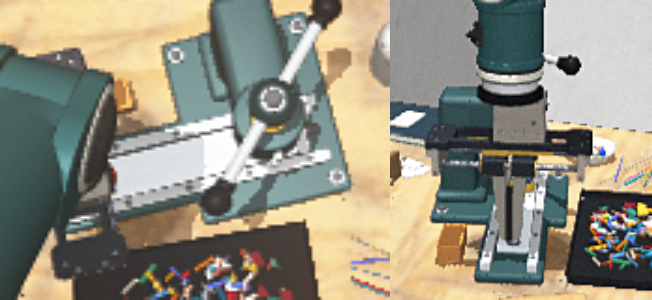

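Call:
{"fn": "jog_arm", "kwargs": {"moves": [[[-0.4,1.5,0],0],[[-0.4,1.5,0],0],[[0,0,5.5],0],[[0,0,6],0],[[0,0,6],0],[[0,0,6],0],[[0,0,0.5],0]]}}

```text
clock: 5.18
position: [0.5692, 0.0207, 0.2984]
tcp_rot: [[0.974, 0.226, -0.002], [0.226, -0.974, 0.015], [0.002, -0.015, -1.0]]
ft_force: [0.4, 0.1, -0.2]
gripper_width: 0.0006
```

```bash
python3 - <<'E'
from h import *
b=snap("side","s3"); s=status.state(); print(s["position"],s["ft_force"])
h=cv2.cvtColor(b,cv2.COLOR_RGB2HSV)
print(blobs(((h[...,0]<8)|(h[...,0]>172))&(h[...,1]>150)&(h[...,2]>70)))
cv2.imwrite("pics/m3.png",cv2.cvtColor(cv2.resize(b[140:300,170:350],None,fx=3.6,fy=3.6),4))
E
```

```text
[0.56814079 0.02100235 0.2965664 ] [0.39158248 0.6177189  1.22031118]
[(np.int32(114), [255.2, 257.4], [251, 251, 9, 14]), (np.int32(282), [168.7, 345.7], [141, 318, 58, 55]), (np.int32(33), [118.7, 378.3], [113, 373, 12, 11]), (np.int32(23), [196.4, 381.1], [193, 378, 7, 6]), (np.int32(31), [205.7, 380.9], [203, 378, 8, 6])]
```

View pics/m3.png

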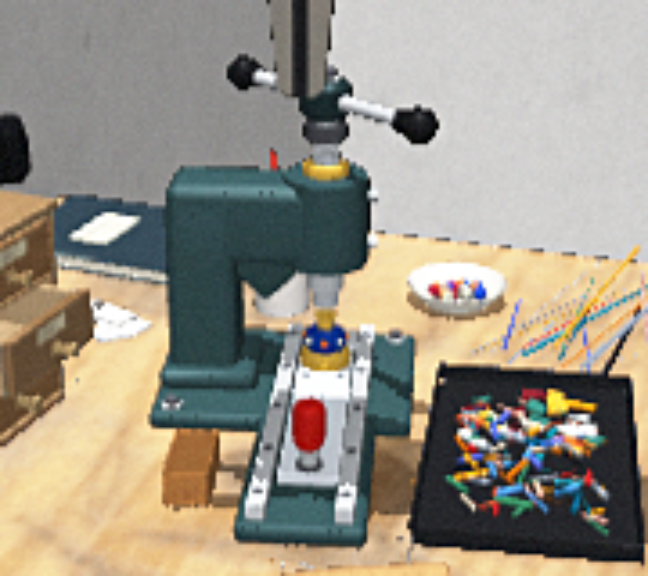

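The bead now stands straight under the ram and the knob has moved to (255,257). Repeated pushes didn't advance the slide further, so it is on its stop. Next is the bar.

Call:
{"fn": "jog_arm", "kwargs": {"moves": [[[0,-5.5,0],0],[[0,-5.5,0],0],[[0,-5.5,0],0],[[-0.2,-4.0,0],0],[[0,0,0],0]]}}

```text
clock: 5.85
position: [0.561, -0.1858, 0.2874]
tcp_rot: [[0.973, 0.231, -0.018], [0.231, -0.973, 0.015], [-0.015, -0.018, -1.0]]
ft_force: [0.0, -0.9, -0.6]
gripper_width: 0.0004
```

```bash
python3 - <<'E'
from h import *
print(plane("side",255.2,257.4,.052))
s=status.state(); print(s["position"],s["ft_force"],s["joint_positions"].round(0))
a=snap("side","s4");b=snap("top","t4")
cv2.imwrite("pics/m4.png",cv2.cvtColor(np.hstack([cv2.resize(b[120:250,190:340],None,fx=2.6,fy=2.6),cv2.resize(a[110:240,170:320],None,fx=2.6,fy=2.6)]),4))
E
```

```text
[ 0.58117306 -0.02873576  0.052     ]
[ 0.56095469 -0.18576312  0.28741427] [ 0.04296085 -0.86219619 -0.60465428] [-11.  20.  33.  97. -12.  68.  40.]
```

View pics/m4.png

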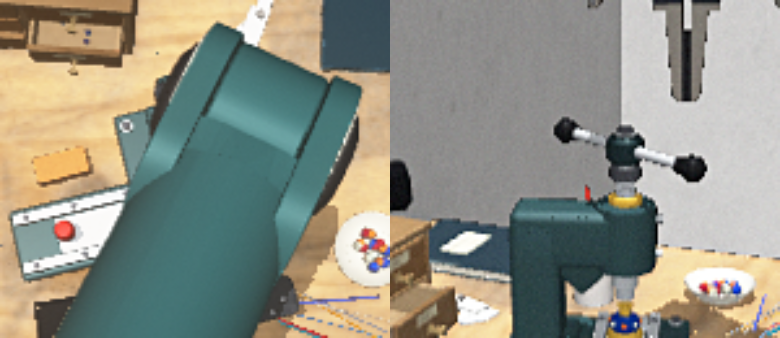

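Call:
{"fn": "jog_arm", "kwargs": {"moves": [[[0.2,0,-4.5],0],[[0.1,0,-4.0],0],[[0,0,0],0]]}}

```text
clock: 6.32
position: [0.5656, -0.1751, 0.1988]
tcp_rot: [[0.969, 0.245, -0.02], [0.245, -0.969, 0.019], [-0.015, -0.023, -1.0]]
ft_force: [-0.5, -0.9, -0.4]
gripper_width: 0.0005
```

```bash
cat > arc.py <<'E'
import sys; from h import *
# plan: python3 arc.py  end_angle step_deg radius
C=np.array([.6175,-.181]); s=status.state(); p=np.array(s["position"]); d=p[:2]-C
a=np.degrees(np.arctan2(d[1],d[0]))%360; print("pos",p.round(4),"ang",a.round(1),"r",np.hypot(*d).round(4),"F",np.round(s["ft_force"],1),"clk",s["clock"], "yaw",round(np.degrees(np.arctan2(s["tcp_rot"][1][0],s["tcp_rot"][0][0])),1))
if len(sys.argv)>1:
    st=float(sys.argv[1]); n=int(sys.argv[2]); r=float(sys.argv[3]); c=p[:2]
    for i in range(1,n+1):
        t=np.radians(a+st*i); q=C+r*np.array([np.cos(t),np.sin(t)]); print(np.round((q-c)*100,1).tolist(), end=" "); c=q
    print()
E
python3 arc.py -12 10 .052
```

```text
pos [ 0.5656 -0.1751  0.1988] ang 173.5 r 0.0522 F [-0.5 -0.9 -0.4] clk 6.325 yaw 14.2
[0.3, 1.1] [0.5, 1.0] [0.6, 0.9] [0.8, 0.7] [0.9, 0.5] [1.0, 0.3] [1.1, 0.1] [1.1, -0.1] [1.0, -0.3] [0.9, -0.6]
```

Call:
{"fn": "jog_arm", "kwargs": {"moves": [[[0.3,1.1,0],0],[[0.5,1.0,0],0],[[0.6,0.9,0],0],[[0.8,0.7,0],0]]}}

```text
clock: 6.82
position: [0.5907, -0.1345, 0.203]
tcp_rot: [[0.969, 0.247, -0.015], [0.247, -0.969, 0.019], [-0.01, -0.022, -1.0]]
ft_force: [-1.4, -1.5, 0.1]
gripper_width: 0.0002
```

```bash
python3 arc.py -12 8 .052
```

```text
pos [ 0.5907 -0.1345  0.203 ] ang 119.9 r 0.0537 F [-1.4 -1.5  0.1] clk 6.825 yaw 14.3
[1.1, 0.3] [1.1, 0.2] [1.1, -0.0] [1.1, -0.2] [1.0, -0.4] [0.9, -0.6] [0.7, -0.8] [0.5, -0.9]
```

Call:
{"fn": "jog_arm", "kwargs": {"moves": [[[1.1,0.3,-0.3],0],[[1.1,0.2,-0.2],0],[[1.1,0.0,-0.1],0],[[1.1,-0.2,-0.1],0]]}}

```text
clock: 7.32
position: [0.6371, -0.13, 0.1955]
tcp_rot: [[0.969, 0.248, -0.017], [0.248, -0.968, 0.02], [-0.012, -0.024, -1.0]]
ft_force: [-2.0, 0.6, 0.3]
gripper_width: 0.0005
```

```bash
python3 arc.py -10 7 .052; python3 - <<'E'
from h import *
b=snap("side","s5"); cv2.imwrite("pics/m5.png",cv2.cvtColor(cv2.resize(b[110:270,170:350],None,fx=3.6,fy=3.6),4))
E
```

```text
pos [ 0.6371 -0.13    0.1955] ang 69.0 r 0.0546 F [-2.   0.6  0.3] clk 7.325 yaw 14.4
[0.7, -0.6] [0.7, -0.5] [0.6, -0.7] [0.5, -0.8] [0.4, -0.8] [0.2, -0.9] [0.1, -0.9]
```

View pics/m5.png

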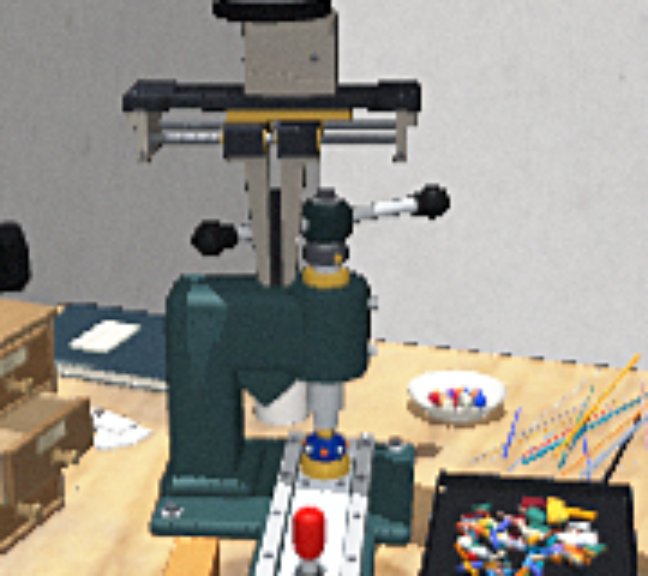

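The finger is behind the rod and turning it, and the punch is on the core. I'll carry on in the same direction.

Call:
{"fn": "jog_arm", "kwargs": {"moves": [[[0.7,-0.5,0.1],0],[[0.7,-0.6,0.1],0],[[0.5,-0.7,0],0],[[0.4,-0.8,0],0]]}}

```text
clock: 7.88
position: [0.663, -0.1561, 0.1965]
tcp_rot: [[0.968, 0.249, -0.017], [0.25, -0.968, 0.022], [-0.011, -0.025, -1.0]]
ft_force: [-2.4, 2.7, -0.7]
gripper_width: 0.0007
```

```bash
python3 arc.py -10 6 .052
```

```text
pos [ 0.663  -0.1561  0.1965] ang 28.7 r 0.0518 F [-2.4  2.7 -0.7] clk 7.875 yaw 14.5
[0.4, -0.8] [0.2, -0.9] [0.1, -0.9] [-0.1, -0.9] [-0.3, -0.9] [-0.4, -0.8]
```

Call:
{"fn": "jog_arm", "kwargs": {"moves": [[[0.4,-0.6,0],0],[[0.2,-0.5,0],0]]}}

```text
clock: 8.12
position: [0.6691, -0.167, 0.1962]
tcp_rot: [[0.968, 0.249, -0.018], [0.249, -0.968, 0.024], [-0.012, -0.027, -1.0]]
ft_force: [-1.4, 3.4, -1.0]
gripper_width: 0.0
```

Call:
{"fn": "jog_arm", "kwargs": {"moves": [[[0.1,-0.4,0],0],[[0,-0.4,0],0]]}}

```text
clock: 8.38
position: [0.6708, -0.1749, 0.1963]
tcp_rot: [[0.968, 0.25, -0.017], [0.25, -0.968, 0.024], [-0.01, -0.028, -1.0]]
ft_force: [-0.3, 4.6, -1.3]
gripper_width: 0.0006
```

```bash
python3 arc.py -10 6 .052;  python3 - <<'E'
from h import *
b=snap("side","s6"); cv2.imwrite("pics/m6.png",cv2.cvtColor(cv2.resize(b[110:270,170:350],None,fx=3.6,fy=3.6),4))
E
```

```text
pos [ 0.6708 -0.1749  0.1963] ang 6.6 r 0.0537 F [-0.3  4.6 -1.3] clk 8.375 yaw 14.5
[-0.1, -0.9] [-0.1, -0.9] [-0.3, -0.9] [-0.4, -0.8] [-0.6, -0.7] [-0.7, -0.6]
```

View pics/m6.png

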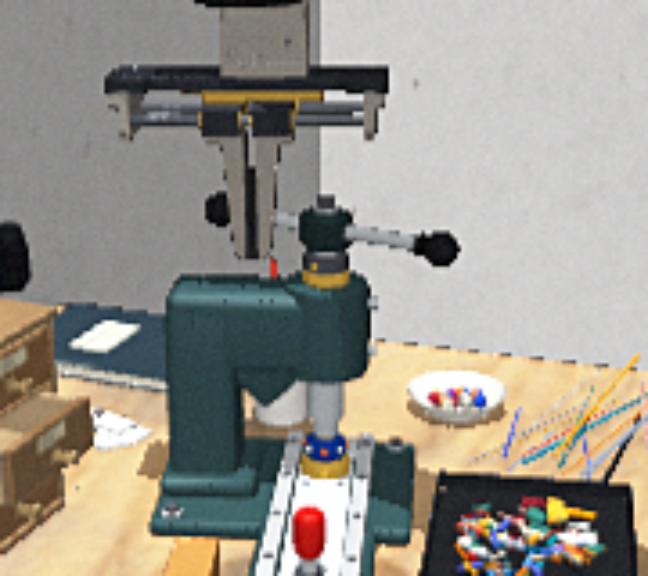

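Call:
{"fn": "jog_arm", "kwargs": {"moves": [[[0,-0.4,0],0],[[-0.1,-0.4,0],0]]}}

```text
clock: 8.68
position: [0.6705, -0.1772, 0.1961]
tcp_rot: [[0.967, 0.252, -0.017], [0.253, -0.967, 0.033], [-0.009, -0.037, -0.999]]
ft_force: [-0.4, 10.6, 0.3]
gripper_width: 0.0004
```

Call:
{"fn": "jog_arm", "kwargs": {"moves": [[[-0.1,-0.4,0],0],[[-0.1,-0.4,0],0]]}}

```text
clock: 8.93
position: [0.6704, -0.1768, 0.1963]
tcp_rot: [[0.966, 0.258, -0.016], [0.259, -0.965, 0.044], [-0.004, -0.047, -0.999]]
ft_force: [0.5, 10.1, 0.4]
gripper_width: 0.0002
```

Call:
{"fn": "jog_arm", "kwargs": {"moves": [[[0,1.0,0],0],[[0,1.0,0],0]]}}

```text
clock: 9.18
position: [0.6711, -0.1589, 0.1974]
tcp_rot: [[0.966, 0.257, -0.013], [0.257, -0.966, 0.04], [-0.002, -0.042, -0.999]]
ft_force: [-0.3, 0.2, 0.5]
gripper_width: 0.0003
```

```bash
python3 - <<'E'
from h import *
b=snap("side","s7"); cv2.imwrite("pics/m7.png",cv2.cvtColor(cv2.resize(b[130:270,200:320],None,fx=5,fy=4.2,interpolation=2),4))
print([x for x in blobs(b.max(2)<45,20) if 220<x[1][0]<310 and 140<x[1][1]<200])
E
python3 arc.py 14 10 .052
```

```text
[(np.int32(75), [243.5, 143.8], [238, 139, 12, 10]), (np.int32(49), [228.6, 144.4], [224, 141, 11, 7]), (np.int32(79), [237.0, 170.7], [236, 158, 4, 26]), (np.int32(26), [229.0, 167.7], [227, 163, 5, 10]), (np.int32(124), [259.3, 174.2], [253, 168, 15, 12]), (np.int32(89), [290.7, 178.9], [285, 175, 12, 9])]
pos [ 0.6714 -0.1571  0.1974] ang 23.9 r 0.0589 F [0.5 1.1 0.3] clk 9.225 yaw 15.0
[-1.3, 0.8] [-0.9, 0.9] [-1.1, 0.7] [-1.2, 0.4] [-1.3, 0.1] [-1.2, -0.2] [-1.1, -0.5] [-1.0, -0.8] [-0.8, -1.0] [-0.5, -1.2]
```

View pics/m7.png

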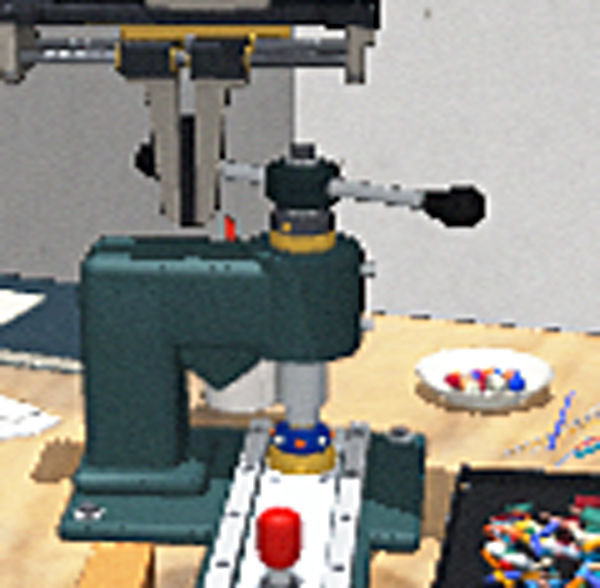

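The collar is down on the nut, the press stopped hard at about 10 N, and the core's rim is on the bead. I'll swing round to the other arm and push it back anticlockwise.

Call:
{"fn": "jog_arm", "kwargs": {"moves": [[[-1.0,0.8,0],-0.03],[[-0.9,0.9,0],-0.03],[[-1.1,0.7,0],0],[[-1.2,0.4,0],0],[[-1.2,0.1,0],0],[[-1.2,-0.2,0],0]]}}

```text
clock: 9.98
position: [0.6006, -0.1307, 0.198]
tcp_rot: [[0.981, 0.195, -0.009], [0.195, -0.98, 0.038], [-0.002, -0.039, -0.999]]
ft_force: [0.6, -0.2, -0.5]
gripper_width: 0.0002
```

```bash
python3 arc.py 14 8 .052; python3 -c "
from h import *
p=plane('side',290.7,178.9,.208); d=p[:2]-[.6175,-.181]; print(p,np.degrees(np.arctan2(d[1],d[0])),np.hypot(*d))"
```

```text
pos [ 0.6006 -0.1307  0.198 ] ang 108.5 r 0.0531 F [ 0.6 -0.2 -0.5] clk 9.975 yaw 11.2
[-1.1, -0.6] [-1.0, -0.8] [-0.8, -1.0] [-0.5, -1.2] [-0.2, -1.3] [0.1, -1.3] [0.4, -1.2] [0.7, -1.1] 
[ 0.53176263 -0.15185042  0.208     ] 161.22264442094252 0.09055713682622848
```

Call:
{"fn": "jog_arm", "kwargs": {"moves": [[[-1.1,-0.6,0],0],[[-1.0,-0.8,0],0],[[-0.8,-1.0,0],0],[[-0.5,-1.2,0],0]]}}

```text
clock: 10.48
position: [0.565, -0.1685, 0.1989]
tcp_rot: [[0.981, 0.195, -0.006], [0.195, -0.98, 0.04], [0.002, -0.04, -0.999]]
ft_force: [1.4, 2.6, 0.2]
gripper_width: 0.0005
```

```bash
python3 arc.py 14 8 .052
```

```text
pos [ 0.565  -0.1685  0.1989] ang 166.6 r 0.0539 F [1.4 2.6 0.2] clk 10.475 yaw 11.2
[0.0, -1.3] [0.2, -1.3] [0.5, -1.2] [0.7, -1.0] [1.0, -0.8] [1.1, -0.6] [1.2, -0.3] [1.3, 0.0]
```

Call:
{"fn": "jog_arm", "kwargs": {"moves": [[[0.0,-1.3,0],0],[[0.2,-1.3,0],0],[[0.5,-1.2,0],0],[[0.7,-1.0,0],0]]}}

```text
clock: 10.98
position: [0.5789, -0.2181, 0.1988]
tcp_rot: [[0.981, 0.196, -0.009], [0.196, -0.98, 0.043], [-0.0, -0.044, -0.999]]
ft_force: [-1.8, 3.7, 2.3]
gripper_width: 0.0006
```

```bash
python3 arc.py 14 8 .052
```

```text
pos [ 0.5789 -0.2181  0.1988] ang 223.9 r 0.0535 F [-1.8  3.7  2.3] clk 10.975 yaw 11.3
[1.1, -0.7] [1.1, -0.5] [1.2, -0.2] [1.3, 0.1] [1.2, 0.4] [1.1, 0.7] [0.9, 0.9] [0.7, 1.1]
```

Call:
{"fn": "jog_arm", "kwargs": {"moves": [[[1.1,-0.7,0],0],[[1.1,-0.5,0],0],[[1.2,-0.2,0],0],[[1.3,0.1,0],0]]}}

```text
clock: 11.48
position: [0.6264, -0.2359, 0.1974]
tcp_rot: [[0.981, 0.192, -0.014], [0.193, -0.98, 0.04], [-0.006, -0.042, -0.999]]
ft_force: [-4.9, -0.5, 1.2]
gripper_width: 0.0002
```

```bash
python3 arc.py 12 8 .052;python3 - <<'E'
from h import *
b=snap("side","s8"); cv2.imwrite("pics/m8.png",cv2.cvtColor(cv2.resize(b[110:270,170:350],None,fx=3.6,fy=3.6),4))
E
```

```text
pos [ 0.6264 -0.2359  0.1974] ang 279.2 r 0.0556 F [-4.9 -0.5  1.2] clk 11.475 yaw 11.1
[1.0, 0.6] [1.0, 0.5] [0.8, 0.7] [0.7, 0.8] [0.5, 1.0] [0.3, 1.1] [0.1, 1.1] [-0.2, 1.1]
```

View pics/m8.png

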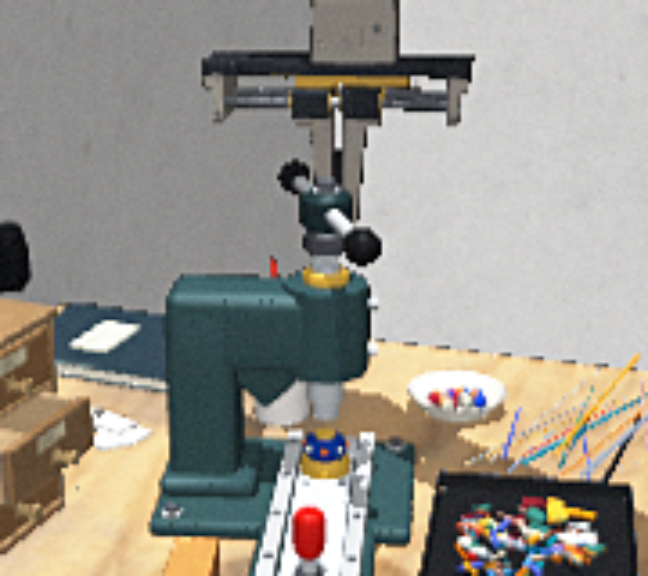

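The ram is rising and the core's rim sits on the bead. I'll continue.

Call:
{"fn": "jog_arm", "kwargs": {"moves": [[[1.0,0.5,0],0],[[1.0,0.6,0],0],[[0.8,0.7,0],0],[[0.7,0.8,0],0]]}}

```text
clock: 12.02
position: [0.666, -0.2096, 0.1976]
tcp_rot: [[0.981, 0.192, -0.011], [0.193, -0.981, 0.036], [-0.004, -0.037, -0.999]]
ft_force: [-2.4, -2.0, 1.2]
gripper_width: 0.0005
```

```bash
python3 arc.py 8 8 .052
```

```text
pos [ 0.666  -0.2096  0.1976] ang 329.4 r 0.0563 F [-2.4 -2.   1.2] clk 12.025 yaw 11.1
[-0.0, 0.9] [0.2, 0.7] [0.1, 0.7] [0.0, 0.7] [-0.1, 0.7] [-0.2, 0.7] [-0.3, 0.7] [-0.4, 0.6]
```

Call:
{"fn": "jog_arm", "kwargs": {"moves": [[[0.1,0.6,0],0],[[0.1,0.5,0],0]]}}

```text
clock: 12.28
position: [0.6694, -0.1973, 0.198]
tcp_rot: [[0.981, 0.194, -0.009], [0.194, -0.98, 0.035], [-0.002, -0.036, -0.999]]
ft_force: [-1.1, -1.8, 0.6]
gripper_width: 0.0004
```

Call:
{"fn": "jog_arm", "kwargs": {"moves": [[[0,0.4,0],0],[[0,0.4,0],0]]}}

```text
clock: 12.52
position: [0.6697, -0.1889, 0.1984]
tcp_rot: [[0.981, 0.194, -0.008], [0.194, -0.98, 0.035], [-0.001, -0.036, -0.999]]
ft_force: [-0.4, -2.4, 0.4]
gripper_width: 0.0005
```

```bash
python3 arc.py;python3 - <<'E'
from h import *
b=snap("side","s9"); cv2.imwrite("pics/m9.png",cv2.cvtColor(cv2.resize(b[110:270,170:350],None,fx=3.6,fy=3.6),4))
E
```

```text
pos [ 0.6697 -0.1889  0.1984] ang 351.4 r 0.0528 F [-0.4 -2.4  0.4] clk 12.525 yaw 11.2
```

View pics/m9.png

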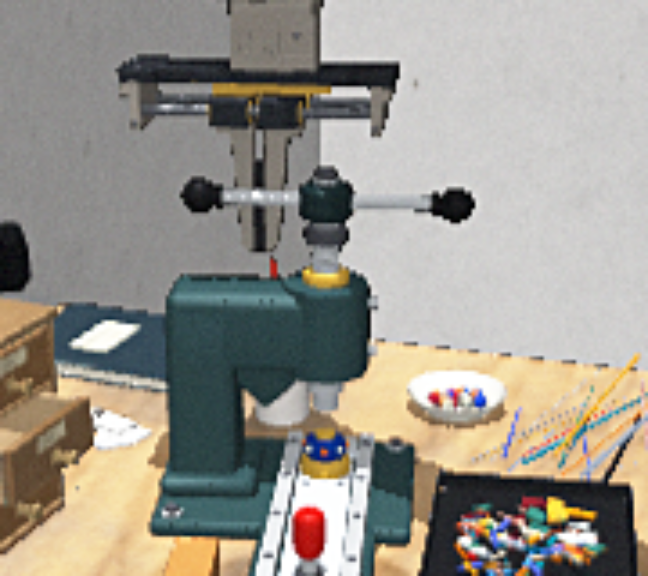

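Call:
{"fn": "jog_arm", "kwargs": {"moves": [[[0,0.4,0],0],[[-0.1,0.4,0],0]]}}

```text
clock: 12.82
position: [0.6694, -0.1859, 0.1989]
tcp_rot: [[0.981, 0.192, -0.003], [0.192, -0.981, 0.026], [0.002, -0.026, -1.0]]
ft_force: [5.1, -12.4, -4.7]
gripper_width: 0.0003
```

Call:
{"fn": "jog_arm", "kwargs": {"moves": [[[-0.1,0.4,0],0],[[-0.1,0.4,0],0]]}}

```text
clock: 13.08
position: [0.6696, -0.1866, 0.1992]
tcp_rot: [[0.982, 0.187, 0.006], [0.186, -0.982, 0.012], [0.008, -0.011, -1.0]]
ft_force: [5.8, -9.8, -5.0]
gripper_width: 0.0002
```

```bash
python3 arc.py
```

```text
pos [ 0.6696 -0.1866  0.1992] ang 353.8 r 0.0524 F [ 5.8 -9.8 -5. ] clk 13.075 yaw 10.7
```

The force has jumped to 12 N with no further motion, so the screw is at its top stop. I'll back away and rise.

Call:
{"fn": "jog_arm", "kwargs": {"moves": [[[0,-1.2,0],0],[[0,-1.2,0],0],[[0,0,4],0],[[0,0,5],0],[[0,0,5],0],[[-4,-3,1],0],[[-5,-3,0],0],[[-5,-3,0],0],[[-5,-3,0],0],[[0,0,0],0],[[0,0,0],0]]}}

```text
clock: 14.45
position: [0.4733, -0.3298, 0.3526]
tcp_rot: [[0.982, 0.19, 0.005], [0.19, -0.981, 0.024], [0.01, -0.023, -1.0]]
ft_force: [-0.2, 0.9, -0.2]
gripper_width: 0.0005
```

```bash
python3 arc.py;python3 - <<'E'
from h import *
b=snap("side","s10"); a=snap("top","t10")
cv2.imwrite("pics/m10.png",cv2.cvtColor(np.hstack([cv2.resize(a[130:250,170:350],(400,267)),cv2.resize(b[145:295,200:350],(400,400))[:267]]),4))
cv2.imwrite("pics/m10b.png",cv2.cvtColor(cv2.resize(b[145:295,215:345],None,fx=4,fy=4,interpolation=2),4))
h=cv2.cvtColor(b,cv2.COLOR_RGB2HSV)
print(blobs(((h[...,0]<8)|(h[...,0]>172))&(h[...,1]>150)&(h[...,2]>70))[:2])
E
```

```text
pos [ 0.4733 -0.3298  0.3526] ang 225.9 r 0.2072 F [-0.2  0.9 -0.2] clk 14.45 yaw 11.0
[(np.int32(104), [255.5, 257.4], [252, 251, 8, 14]), (np.int32(284), [168.9, 345.5], [141, 318, 58, 55])]
```

View pics/m10.png

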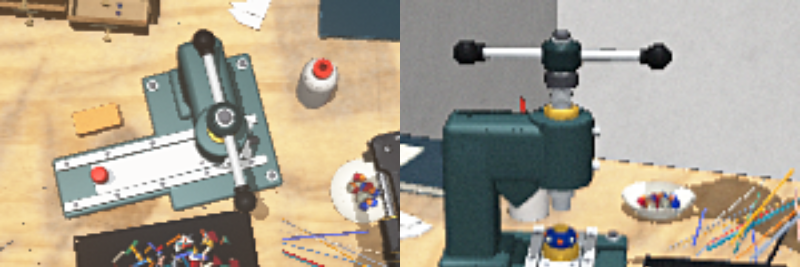

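View pics/m10b.png

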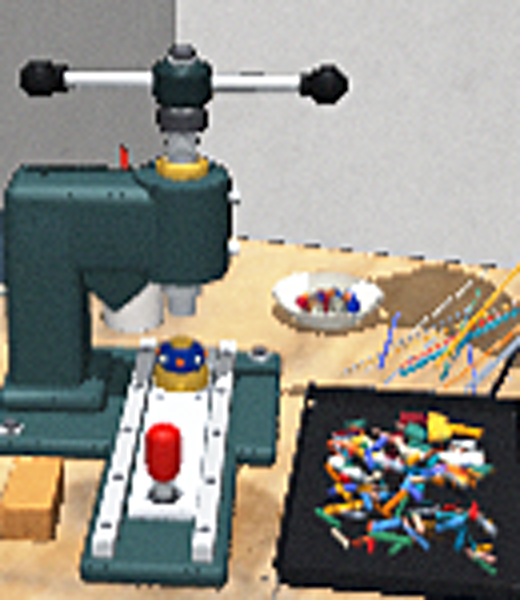

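The slide is home with the knob at (255.5,257.4), the core is flush in the bead, the ram is up and the bar is at its top stop. The dish, bottle and cork are where they were, so I'm handing in.

```bash
python3 -c "
from h import *
print(ticket.close_job()); print(status.state()['clock'])"
```

```text
the job is handed in; nothing more can be done
None
the job is handed in; nothing more can be done
```

The brass core is seated in the bead, the ram is back up, and I handed the job in about 14.5 s into the 62 s allowed; no verdict is reported.

- **Slide:** I pushed it by the red knob with the closed fingers until it stopped moving against about 12 N. The knob measured (0.581, -0.029), within 3 mm of the home position I had worked out. It had not moved in the last picture.
- **Pressing:** I pushed one arm of the bar clockwise until it stopped at about 10 N. The pictures showed the collar on the bronze nut and the core's rim down on the bead.
- **Return:** I pushed the other arm back anticlockwise until it stopped at about 12 N. The bar's final angle, judged by eye from the last pictures, fits the full 3.65 rad back to the top stop.
- **Last check:** The ram was up and the dish, bottle and cork looked unmoved. The gripper was clear, and the force reading was under 1 N.

I judged how far the core is down only from the pictures, the stop force and the bar angle, with no direct measurement. No check failed. The two camera views disagreed by several millimetres on some points, such as the bar's balls, at the start, and that caused no trouble.

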